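# Push the parts case home in its docking lane

## Task

Push the closed white parts case, with the fingertips, down the lane between the two low aluminium guide rails until it is fully home against the dark end stop, then take the hand away. Neither the case nor the robot may touch either rail, because they have just been set. Keep the case flat on the plate, never lift or tip it, and leave the other things on the bench alone.

Things in the scene. Friction and masses are not known exactly. Their poses are not given: they have to be found in the camera images.
- case: Closed white plastic box with a thin dark seam, flat grey lid and blank paper label, 110 mm long (x) x 92 mm wide (y) x 50 mm tall (z), 0.25 to 0.5 kg, sliding freely; origin at the centre of its underside. Either end may lead. It starts on the open part of the plate before the lane's mouth, up to 25 mm off the lane's middle line and 0.25 rad askew.
- dock: Fixed blue-painted plate on the table, 400 mm (x) x 250 mm (y) x 4 mm; origin at the centre of its underside. Its x axis is the lane's middle line, +x the way in. Rails run from x = 0 (mouth) to 0.17 m, where the end stop's face is; below x = 0 the plate is open. The lane is 112 mm wide (10 mm to spare each side of a centred case). Fully home, the case's origin is at x = 0.115 m, y = 0 here.
- rail_left: Fixed aluminium guide rail at the plate's +y side, 170 mm long, 12 mm wide, 18 mm tall above the plate (its top is 22 mm above the table, 32 mm lower than the case's lid); origin at the centre of its underside. Its inner face lies 56 mm from the lane's middle line. Not to be touched.
- rail_right: The same rail on the plate's -y side; origin at the centre of its underside. Not to be touched.
- end_stop: Fixed dark steel bar across the lane's end, 136 mm long, 16 mm thick, 24 mm tall above the plate; origin at the foot of the middle of the face that meets the case.
- lane_mouth (a point): Point on the plate's upper surface in the middle of the lane's mouth, level with the near ends of the rails.
- lane_end (a point): Point on the plate's upper surface in the middle of the end stop's face.
- flux_jar: small round jar, 36 mm across and 38 mm tall, standing on the lane's plate beside a rail; leave alone; origin at the middle of its underside
- screwdriver: screwdriver, 150 mm long, lying on the table beside the lane's plate; leave alone
- spool: metal solder spool, 52 mm across, 32 mm tall, standing beyond the end stop; leave alone; origin at the middle of its underside
- multimeter: orange multimeter lying flat, 170 x 85 x 42 mm; leave alone; origin at the middle of its underside
- scrap_tray: open white tray, 130 x 100 x 35 mm; leave alone; origin at the middle of its underside
- cleaner: small bottle, 48 mm across, 85 mm tall; leave alone; origin at the middle of its underside
- battery: flat black battery, 90 x 45 x 8 mm; leave alone; origin at the middle of its underside

How it is judged:
By the outcome, as a careful person would: the job done as asked, in the order asked, and still so for the second after the job is handed in, with the robot touching nothing.
It also fails if it takes over 72 s, if anything falls off the work surface, if the arm or the gripper's body presses on something with over 40 N, if the wrist force passes 120 N, or if a joint passes its speed limit or range.

## Robot

A 7-joint arm with a two-finger parallel gripper is mounted at the origin on the work surface. World frame = base frame: x ahead of the robot, y to its left, z up, the work surface at z = 0. Lengths are in m, angles in rad, forces in N, time in s.
With the tool pointing down it reaches from about 0.425 to 0.925 m from the base axis. Payload 6.8 kg.
Tool frame: the origin (TCP) lies on the front face of the gripper's body, between the roots of the fingers; the fingertips stand 73 mm ahead of it and the grasp point (between the pads) lies 54 mm ahead of it (env.nose_length is the distance from the TCP to the fingertips, in m); z points along the fingers, y is the line along which they close (so a half turn about z gives the same grasp; the last joint's range is limited). The gripper opens to 85 mm and grips with 20 to 120 N. Pads are 22 mm wide; open, the fingers measure 114 mm over their backs; the gripper's body (76 mm by 85 mm) begins 54 mm behind the grasp point. The pads swing forward as they close: fully open they stand 13 mm farther back than shut.
Start: joints at [-1.221, 0.477, 0.022, 1.555, -0.011, 1.109, -0.083], TCP at [0.298, 0.606, 0.304] pointing down, gripper open.
Joint ranges: [-2.96, 2.96], [-0.34, 2.1], [-1.41, 1.46], [0.24, 2.44], [-1.37, 4.51], [0.17, 1.92], [-2.96, 2.96]. Speed limits (rad/s): [2.39, 2.39, 3.14, 3.14, 3.14, 3.14, 3.14].

## Interface

Orientations are given as a unit quaternion [w, x, y, z].
In Python, from cell import env, kin, camera, calibration, job gives the robot as it stands. The module is installed in compiled form; this text tells all that it offers. Calls block until the motion is done:
- env.reach(position, orientation): joint-space move of the TCP to a pose.
- env.movel(position, velocity=0.15, rot=None, stop_force=None): straight line of the TCP; rot=None keeps the orientation; velocity is the mean speed in m/s. With stop_force (N) it stops when the force on the tool has changed by that much, and returns True; else False.
- env.goto_joints(angles): joint-space move.
- env.grip(opening, f_grip=None): finger opening in m; f_grip is the grip in N (None keeps the last); returns when the fingers have stopped.
- env.dwell(seconds).
- kin.inverse_kinematics(position, orientation): joint angles nearest the present ones, or None.
- env.get_state(): the state.
- camera(name): name is "side" or "top"; returns (picture, depth): 480x640x3 uint8, blue, green, red; 480x640 float32, m along the optical axis (not along the pixel's ray), 0 where there is no reading.
- calibration(name): a dict with "fx", "fy", "cx", "cy" (pixels), "k1" (the pictures are not rectified: a ray, as slopes to the right and down, at radius r is drawn at 1 + k1 r^2 times it, then the intrinsics apply), "rvec" (rotation vector, rad) and "tvec" (3), from world to camera coordinates, as OpenCV has them. Camera axes: x right, y down, z forward; pixel columns grow to the right and rows downward; lengths in m; the calibration is good to about 2 mm. A picture is of the moment at which its call begins. calibration takes no time and is no camera call.
A pose or a line that the arm cannot do raises env.PlanningError and nothing moves.
- job.job_done(): hands the job in; it is judged then, once.
The state is a dict: "time": time; "qpos": joint angles; "joint_velocities": joint speeds; "joint_torque": joint torques, N m; "tcp_pos": TCP position; "orientation": TCP orientation; "force": force on the tool from outside, world axes, zero at the start; "torque": the same for the moment, N m; "opening": finger opening in m; "gripper_force": force on a finger pad.
Only numpy, scipy, OpenCV 4.12 (cv2) and the standard library are available. Lean on these libraries where they do the work, as an engineer would, in place of code of your own. Each camera call takes 0.05 s, during which the arm holds its last target. There are 200 camera calls.

## Working session

There is one attempt and no reset: what is moved stays moved. The work goes in short steps, each a Python script; the robot and the scene stay as the last script left them, time stands still between calls to the robot, and variables do not carry over. Pictures are saved under pics/ and viewed, at most 10 in all, crops included, and the job is handed in when it is done.

```bash
mkdir -p pics; cat > h.py <<'E'
import numpy as np, cv2
from cell import env, kin, camera, calibration, job
def snap(name,f):
    p,d=camera(name); cv2.imwrite('pics/'+f,p); np.save('pics/'+f+'.npy',d); return p,d
def cal(name):
    c=calibration(name); R=cv2.Rodrigues(np.array(c['rvec'],float))[0]; return c,R,np.array(c['tvec'],float).ravel()
def ray(name,uv):
    c,R,t=cal(name); K=np.array([[c['fx'],0,c['cx']],[0,c['fy'],c['cy']],[0,0,1.]])
    n=cv2.undistortPoints(np.array(uv,float).reshape(-1,1,2),K,np.array([c['k1'],0,0,0.])).reshape(-1,2)
    return np.c_[n,np.ones(len(n))],R,t
def at_z(name,uv,z):   # pixels -> world on plane z
    n,R,t=ray(name,uv); o=-R.T@t; d=n@R; return o+d*((z-o[2])/d[:,2])[:,None]
def at_d(name,uv,dep):
    n,R,t=ray(name,uv); return (n*np.array(dep)[:,None]-t)@R
E
python3 - <<'E'
from h import *
for n in('top','side'):
    snap(n,n+'1.png'); c,R,t=cal(n); print(n,c['fx'],c['k1'],-R.T@t,R[2])
print({k:np.round(v,3) for k,v in env.get_state().items()})
E
```

```text
top 517.6825087806695 0.006511727663555647 [ 0.37429405 -0.00580279  1.26855605] [ 0.12977755 -0.02620171 -0.99119688]
side 605.5638245898482 -0.11088245677779182 [0.44434948 1.28787763 0.88764663] [ 0.05029892 -0.83823719 -0.54298106]
{'time': np.float64(0.1), 'qpos': array([-1.221,  0.478,  0.022,  1.556, -0.012,  1.109, -0.083]), 'joint_velocities': array([ 0.002, -0.001,  0.   , -0.002, -0.   ,  0.001,  0.   ]), 'joint_torque': array([ 3.0000e-03, -5.9776e+01,  1.6130e+00, -2.8195e+01,  1.3000e-02,
        5.0000e-03,  0.0000e+00]), 'tcp_pos': array([0.298, 0.605, 0.303]), 'orientation': array([-0.   ,  0.227,  0.974, -0.001]), 'force': array([-0.132, -0.982, -0.597]), 'torque': array([ 0.031,  0.054, -0.025]), 'gripper_force': np.float64(0.0), 'opening': np.float64(0.086)}
```

View pics/top1.png

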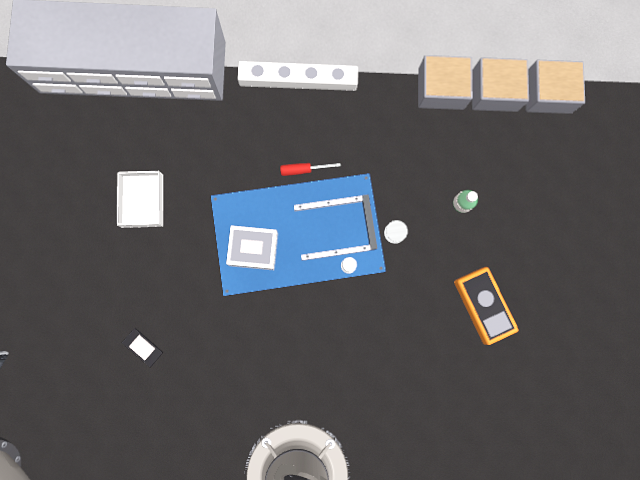

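View pics/side1.png

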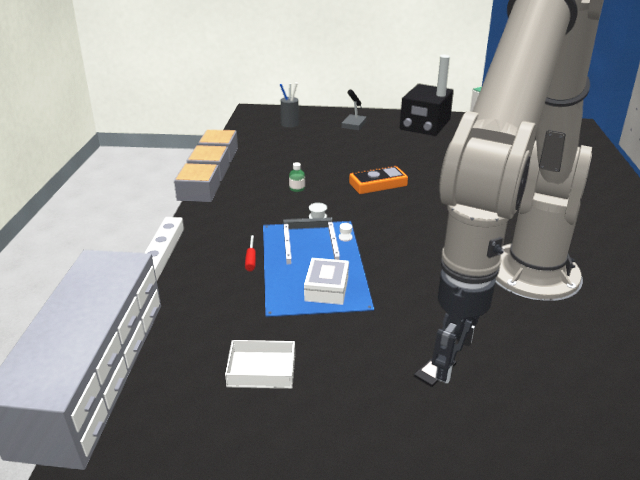

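The top view shows the dock plate at cols 211-385, rows 174-295, with the lane running right (about world -y). The case is at about (252,247), below the middle line, and the jar is at (349,265). Next I'll take an enlarged crop.

```bash
python3 - <<'E'
from h import *
p=cv2.imread('pics/top1.png')[165:305,205:395]
cv2.imwrite('pics/crop1.png',cv2.resize(p,None,fx=4.2,fy=4.2,interpolation=cv2.INTER_CUBIC))
E
```

```text
(no output)
```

View pics/crop1.png

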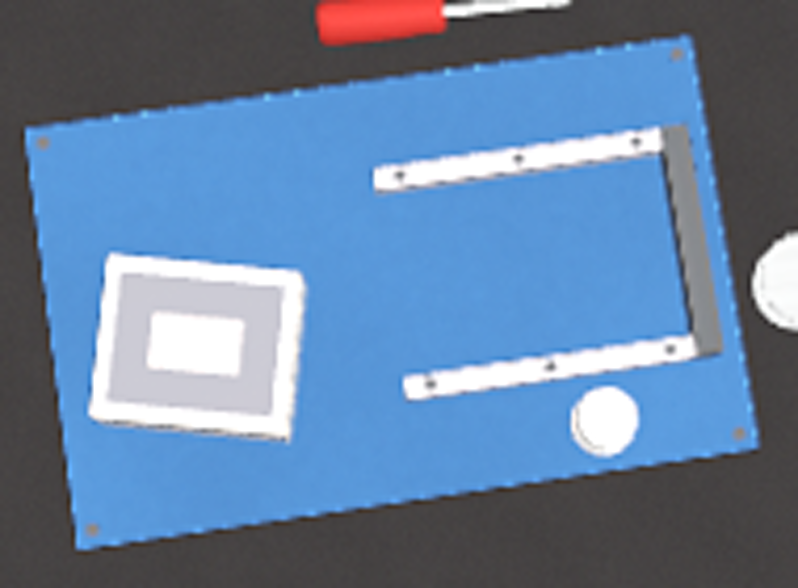

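The crop agrees: plate corners are at crop (25,128), (690,36), (758,447) and (79,549). The case lid's top-left corner is at about (108,253), and the case is turned clockwise relative to the lane. I'll fit the plate and lid numerically.

```bash
cat >> h.py <<'E'
def dock_fit(p):
    hsv=cv2.cvtColor(p,cv2.COLOR_BGR2HSV); m=cv2.inRange(hsv,(95,120,90),(120,255,255)); m[:150]=0;m[320:]=0;m[:,:190]=0;m[:,400:]=0
    v,u=np.nonzero(m); w=at_z('top',np.c_[u,v],.004)[:,:2]
    c,s,a=cv2.minAreaRect(w.astype(np.float32)*1000); c=np.array(c)/1000
    b=cv2.boxPoints((tuple(c*1000),s,a))/1000
    e=b[1]-b[0]; f=b[2]-b[1]; L=e if np.linalg.norm(e)>np.linalg.norm(f) else f
    L=L if L[1]<0 else -L
    return c,np.arctan2(L[1],L[0]),s
def case_fit(name,d,c,th):   # lid points from depth, in dock frame
    v,u=np.nonzero(d>0); w=at_d(name,np.c_[u,v],d[v,u])
    R=np.array([[np.cos(th),-np.sin(th)],[np.sin(th),np.cos(th)]])
    q=(w[:,:2]-c)@R; k=(abs(w[:,2]-.054)<.008)&(abs(q[:,0])<.21)&(abs(q[:,1])<.075)
    r=cv2.minAreaRect((q[k]*1000).astype(np.float32)); a=(r[2]+45)%90-45
    return r[0],r[1],a,k.sum(),w[k,2].mean(),np.round(q[k].mean(0)*1000,1)
E
python3 - <<'E'
from h import *
p=cv2.imread('pics/top1.png'); d=np.load('pics/top1.png.npy')
c,th,s=dock_fit(p); print('dock',c,th,s)
off=np.array([205,165])
w=at_z('top',np.array([(25,128),(690,36),(758,447),(79,549)])/4.2+off,.004)[:,:2]
print(w.round(4),w.mean(0))
print([np.linalg.norm(w[i]-w[i-1]).round(4) for i in range(4)])
R=np.array([[np.cos(th),-np.sin(th)],[np.sin(th),np.cos(th)]])
inner=np.array([(376,192),(663,151),(404,376),(695,335),(662,155),(692,335)])/4.2+off
print('rails/stop in dock frame',((at_z('top',inner,.022)[:,:2]-c)@R*1000).round(1).tolist())
print('case',case_fit('top',d,c,th))
lid=np.array([(108,253),(300,272),(287,435),(92,418)])/4.2+off
print('lid',((at_z('top',lid,.054)[:,:2]-c)@R*1000).round(1).tolist())
E
```

```text
dock [0.56845331 0.01641911] -1.3928903 (251.7110595703125, 400.553955078125)
[[ 0.6553  0.2338]
 [ 0.7255 -0.1589]
 [ 0.48   -0.2027]
 [ 0.4091  0.1892]] [0.56748413 0.01535855]
[np.float64(0.2502), np.float64(0.3989), np.float64(0.2494), np.float64(0.3983)]
rails/stop in dock frame [[0.5, 52.8], [170.4, 52.9], [1.1, -56.3], [171.5, -57.2], [169.5, 50.6], [169.7, -57.0]]
case ((-113.55194091796875, -24.568706512451172), (92.34339904785156, 110.49752807617188), -13.886116027832031, np.int64(1787), np.float64(0.054018892045784195), array([-113.9,  -24.6]))
lid [[-154.0, 33.4], [-48.8, 7.1], [-68.7, -83.2], [-174.7, -57.8]]
```

Sizes match: plate 400x250, lid 110x92 at z 0.054. The case sits at dock (-113.5, -24.6) mm, yaw -0.24. I'll square and centre it first by pushing its -y side with two spread fingertips in line with the lane.

```bash
cat >> h.py <<'E'
C=np.array([.5683,.0162]); TH=-1.3929
RD=np.array([[np.cos(TH),-np.sin(TH)],[np.sin(TH),np.cos(TH)]])
def W(x,y,z): return np.r_[C+RD@[x,y],z]      # dock frame -> world
def Q(a): return np.array([0,np.cos(a/2),np.sin(a/2),0])
E
python3 - <<'E'
from h import *
print(env.nose_length)
for a in (TH+np.pi/2,TH-np.pi/2,TH,TH+np.pi):
    q=kin.inverse_kinematics(W(-.113,-.12,.103),Q(a)); print(round(a,2),None if q is None else np.round(q,2))
a=TH+np.pi/2
q=kin.inverse_kinematics(W(-.113,-.12,.25),Q(a)); q2=kin.inverse_kinematics(W(-.113,-.12,.25),Q(a+np.pi))
if q is None or abs(q[6])>2.5: a+=np.pi
env.reach(W(-.113,-.12,.25),Q(a)); env.grip(.06)
env.movel(W(-.113,-.12,.105),velocity=.12)
s=env.get_state(); print(a,s['time'],s['tcp_pos'],W(-.113,-.12,.105),s['opening'])
snap('side','side2.png'); p=cv2.imread('pics/side2.png')[170:340,200:430]
cv2.imwrite('pics/crop2.png',cv2.resize(p,None,fx=3.4,fy=3.4,interpolation=cv2.INTER_CUBIC))
E
```

```text
0.0726
0.18 [-0.77  0.48  0.47  2.27 -0.46  0.49 -1.33]
-2.96 [-0.43  0.43  0.05  2.25 -0.05  0.46  1.41]
-1.39 [-0.17  0.44 -0.26  2.23  0.23  0.49  2.72]
1.75 [-0.61  0.45  0.28  2.26 -0.27  0.47  0.05]
0.17789632679489653 3.7167 [0.43054759 0.10629356 0.10548701] [0.4301974  0.10618151 0.105     ] 0.05977995319174033
```

View pics/crop2.png

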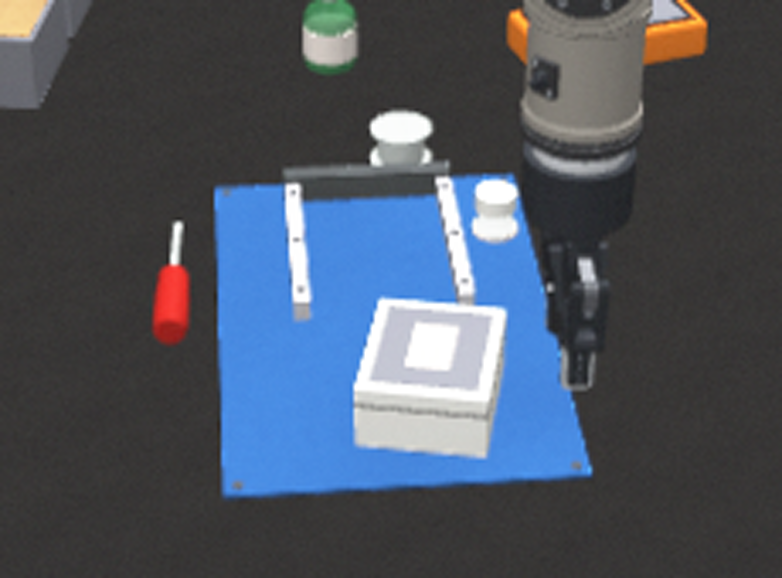

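The fingers stand to the right of the case (fingertip at about crop (580,388)) and are clear of everything. Now the side push.

```bash
python3 - <<'E'
from h import *
n,R,t=ray('side',[(200+580/3.4,170+388/3.4)]); o=-R.T@t; d=(n@R)[0]
xy=W(-.113-.036,-.12,0)[:2]; s=((xy-o[:2])@d[:2])/(d[:2]@d[:2]); print('tip point',o+d*s,xy)
print(env.movel(W(-.113,-.080,.105),velocity=.05,stop_force=20))
print(env.get_state()['force'])
print(env.movel(W(-.113,-.058,.105),velocity=.03,stop_force=20))
s=env.get_state(); print(s['time'],s['force'],s['tcp_pos']-W(-.113,-.058,.105))
env.movel(W(-.113,-.075,.105),velocity=.1)
env.movel(W(-.113,-.11,.25),velocity=.15)
env.movel(W(-.22,-.11,.25),velocity=.2)
p,dd=snap('top','top3.png'); print(case_fit('top',dd,C,TH)); print(env.get_state()['time'])
p=p[165:305,205:395]; cv2.imwrite('pics/crop3.png',cv2.resize(p,None,fx=4,fy=4,interpolation=cv2.INTER_CUBIC))
E
```

```text
tip point [0.41996438 0.14169554 0.03877628] [0.42382686 0.14161336]
False
[ 0.31727942  0.33360491 -0.47899965]
False
5.6 [0.92098249 0.06631174 0.94414108] [0.00030861 0.00025629 0.00010363]
((-122.8939208984375, -1.1297378540039062), (92.67216491699219, 110.1476821899414), -1.4265670776367188, np.int64(1800), np.float64(0.054155554419275526), array([-122.8,   -1.9]))
7.7917
```

View pics/crop3.png

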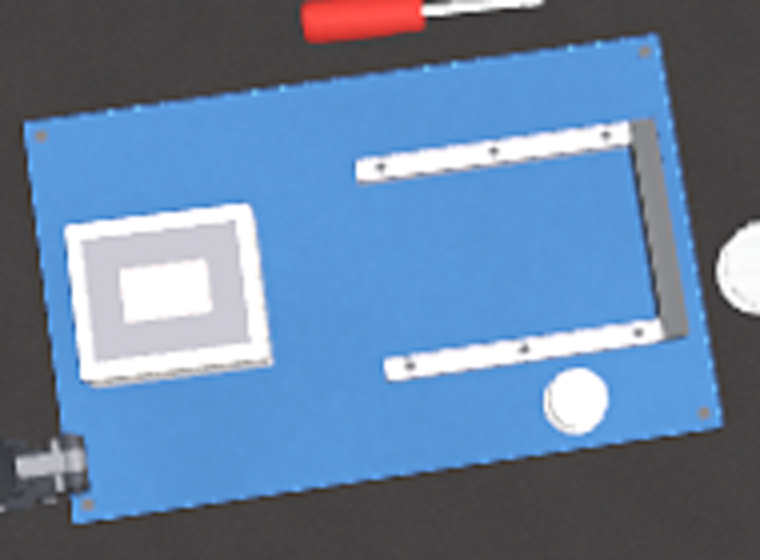

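The case is now centred (y about -1.5 mm, yaw about -1.4°), with its back face near x = -178 mm. I'll go behind it and push part way.

```bash
python3 - <<'E'
from h import *
Z=.103
env.reach(W(-.228,0,.22),Q(TH+np.pi)); env.grip(.05)
env.movel(W(-.228,0,Z),velocity=.12)
print(env.get_state()['time'],env.get_state()['opening'])
print(env.movel(W(-.08,0,Z),velocity=.05,stop_force=20))
s=env.get_state(); print(s['time'],s['force'],s['tcp_pos']-W(-.08,0,Z))
p,dd=snap('top','top4.png'); print(case_fit('top',dd,C,TH))
p=p[165:305,205:395]; cv2.imwrite('pics/crop4.png',cv2.resize(p,None,fx=4,fy=4,interpolation=cv2.INTER_CUBIC))
E
```

```text
10.5833 0.04990766097935076
False
13.6917 [-0.60031035  2.02168808 -0.16653634] [-2.38360204e-05  1.16981816e-04  4.32427631e-06]
((-9.05031967163086, -0.180511474609375), (92.63555145263672, 100.43574523925781), -0.3986968994140625, np.int64(1433), np.float64(0.05414369520581026), array([-3.7, -3.4]))
```

View pics/crop4.png

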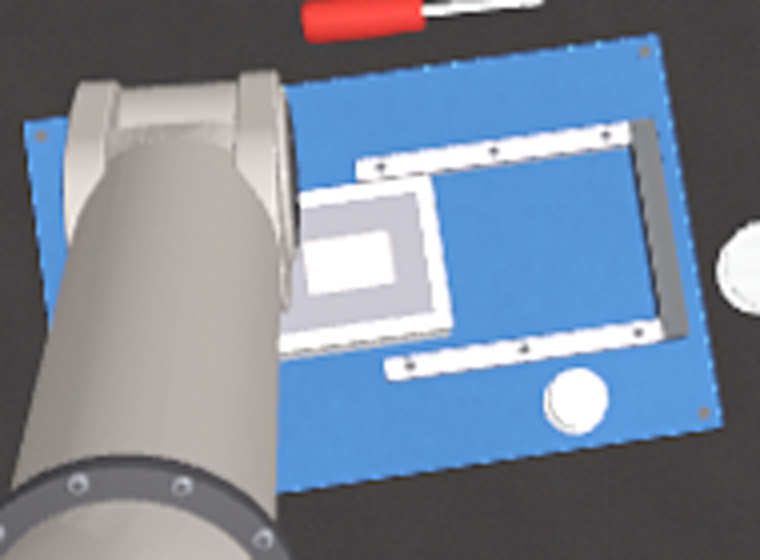

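The case front is inside the mouth, with y about 0 and yaw about -0.4°. It only looks close to the upper rail because of parallax. I'll check the rails in depth, then finish the push.

```bash
python3 - <<'E'
from h import *
Z=.103
d=np.load('pics/top4.png.npy'); v,u=np.nonzero(d>0); w=at_d('top',np.c_[u,v],d[v,u]); q=(w[:,:2]-C)@RD
for s in(1,-1):
    k=(abs(w[:,2]-.022)<.006)&(q[:,0]>.06)&(q[:,0]<.16)&(s*q[:,1]>.045)&(s*q[:,1]<.075); print(s,k.sum(),q[k,1].mean(),q[k,1].min(),q[k,1].max())
cen=sum(q[(abs(w[:,2]-.022)<.006)&(q[:,0]>.06)&(q[:,0]<.16)&(s*q[:,1]>.045)&(s*q[:,1]<.075),1].mean() for s in(1,-1))/2
print('lane centre',cen)
assert abs(cen)<.003
print(env.movel(W(.035,0,Z),velocity=.05,stop_force=20))
f0=env.get_state()['force']
hit=env.movel(W(.058,0,Z),velocity=.015,stop_force=12)
s=env.get_state(); print(hit,s['time'],s['force']-f0,(s['tcp_pos'][:2]-C)@RD)
p,dd=snap('top','top5.png'); print(case_fit('top',dd,C,TH))
snap('side','side5.png'); p=cv2.imread('pics/side5.png')[170:340,200:430]
cv2.imwrite('pics/crop5.png',cv2.resize(p,None,fx=3.4,fy=3.4,interpolation=cv2.INTER_CUBIC))
E
```

```text
1 205 0.06070330867034216 0.05421763672840984 0.06777036915441631
-1 207 -0.06301427232781168 -0.06910478215003875 -0.05645305697862421
lane centre -0.0011554818287347578
False
True 17.2083 [ 0.98363497 -1.8980059   0.61462623] [ 0.04774731 -0.00018462]
((138.40667724609375, 0.007244110107421875), (92.65789031982422, 60.86942672729492), -0.077484130859375, np.int64(789), np.float64(0.05386377238973277), array([142.9,  -5.3]))
```

View pics/crop5.png

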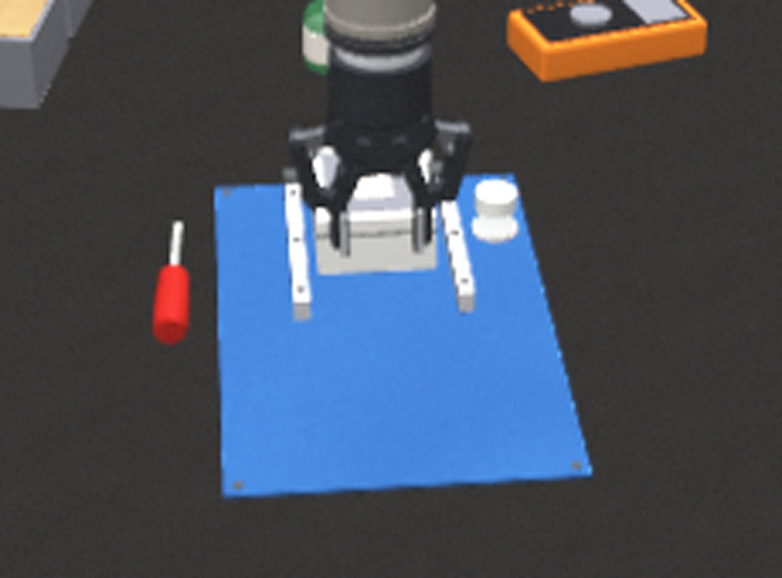

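It stopped on contact at hand x = 0.048 (0.049 expected). The case is square between the rails with gaps on both sides. Now I'll back off and verify.

```bash
python3 - <<'E'
from h import *
env.movel(W(-.03,0,.103),velocity=.08)
env.movel(W(-.12,0,.28),velocity=.15)
env.reach(W(-.25,-.02,.33),Q(TH+np.pi))
p,dd=snap('top','top6.png'); print(case_fit('top',dd,C,TH),env.get_state()['time'],env.get_state()['force'])
p=p[165:305,205:395]; cv2.imwrite('pics/crop6.png',cv2.resize(p,None,fx=4,fy=4,interpolation=cv2.INTER_CUBIC))
E
```

```text
((113.74891662597656, 0.132354736328125), (92.60043334960938, 110.20886993408203), -0.03520965576171875, np.int64(1757), np.float64(0.053998994253271475), array([113.4,  -0.8])) 20.5583 [ 0.14573912  0.81189184 -0.25827931]
```

View pics/crop6.png

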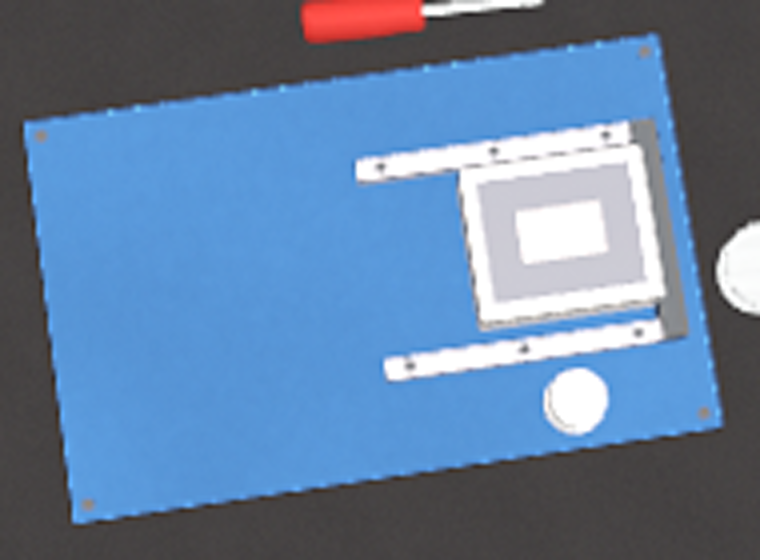

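It measures x = 113.7 mm, within measurement error of home, but the force had gone by the time the hand stopped. I'll do a second, firmer slow press to be sure it is seated.

```bash
python3 - <<'E'
from h import *
Z=.103
env.reach(W(-.12,0,.28),Q(TH+np.pi)); env.movel(W(-.03,0,Z),velocity=.15)
env.movel(W(.042,0,Z),velocity=.05,stop_force=20)
f0=env.get_state()['force']
for x in np.arange(.044,.056,.001):
    hit=env.movel(W(x,0,Z),velocity=.01,stop_force=20)
    s=env.get_state(); print(round(x,3),hit,((s['force']-f0)[:2]@RD).round(1),((s['tcp_pos'][:2]-C)@RD*1000).round(2))
    if hit or ((s['force']-f0)[:2]@RD)[0]<-12: break
env.movel(W(-.03,0,Z),velocity=.08)
env.movel(W(-.12,0,.28),velocity=.15)
env.reach(W(-.25,-.02,.33),Q(TH+np.pi))
p,dd=snap('top','top7.png'); print(case_fit('top',dd,C,TH),env.get_state()['time'])
E
```

```text
0.044 False [0.7 0.4] [ 4.408e+01 -1.000e-02]
0.045 False [-0.5  0.7] [45.09  0.05]
0.046 False [0.4 1.4] [ 4.609e+01 -1.000e-02]
0.047 False [0.1 1.1] [47.07  0.  ]
0.048 False [-1.4  0.7] [4.768e+01 1.000e-02]
0.049 False [-5.5  0.6] [4.781e+01 3.000e-02]
0.05 False [-8.3  0.4] [47.89  0.07]
0.051 False [-9.8 -0.7] [48.    0.06]
0.052 False [-10.5  -0.7] [48.06  0.07]
0.053 False [-14.3  -0.8] [48.15  0.12]
((113.74021911621094, -0.20545196533203125), (92.81099700927734, 110.05290985107422), -0.08902740478515625, np.int64(1750), np.float64(0.053825055818799636), array([113.5,  -0.9])) 30.1667
```

The hand is blocked at 47.7–48.1 mm with force rising to 14 N, so the case is hard against the stop, and it is centred and square.

```bash
python3 -c "
from h import *
print(job.job_done())"
```

```text
the job is handed in; nothing more can be done
None
```

The case is home against the end stop, centred and square between the rails, which the pictures show it clear of on both sides; the hand is withdrawn and the job was handed in at about 30 s.

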